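# Fit the gas filter and set the purge valve two turns open

### The job

Take the gas filter from its grey rest and push it down past the sprung jaw of the clip until it sits fully home in both forks with the jaw sprung back over it. Then, by the upright handle on its wheel, close the purge valve (clockwise seen from above) until it stops, back it off exactly two full turns, and finish while still holding that handle in the gripper. Leave the bottle, the carton and the mouse where they are.

Things in the scene. Friction and masses are not known exactly. Their poses are not given: they have to be found in the camera images.
- filter: Inline gas filter, a loose straight rod 136 mm long, about 0.12 kg, both ends alike: white plastic body 18 mm in diameter, 64 mm long (grip here), then at each end a grey collar (21 mm diameter, 5 mm long) and a steel tube 10 mm in diameter, 37 to 68 mm from the middle. Origin on its axis at its middle, x along its length. Starts level in the rest, axis 42 mm above the table.
- rest: Grey rest, fixed: strip 130 x 50 mm, 8 mm thick, with two open U saddles 52 mm either side of the middle that carry the filter's tubes (each 12 mm long, 34 mm wide, top 52 mm above the table); free space between them. Origin at the centre of its underside, x along the filter.
- clip: Aluminium clip, fixed: base plate 150 x 70 x 10 mm; two slotted uprights at x = -52 and +52 mm (20 mm long at most, 80 mm free between), slots 13 to 14 mm wide, flared at the top. At -52 a plain U saddle, top 71 mm above the table. At +52 a fork with a tall back at -y, top 91 mm, and two cheeks at +y, top 83 mm, that carry the sprung jaw. Origin at the centre of its underside.
- clip_seat (a point): The middle of the seated filter's axis in the clip, 56 mm above the table. x runs along the seated filter (which may lie either way round), z up; axes parallel to the clip's.
- jaw (a joint): Angle of the clip's sprung jaw, a dark steel blade 17 mm long on a pin parallel to the filter, 22 mm above and 13 mm to +y of the seat axis, at x = +52 mm. 0 rad: at rest, sloping 25 degrees down over the slot. A tube pushed straight down swings it down and aside (about 0.6 rad) against 2 to 5 N plus friction (the filter's weight will not); once the tube is home it springs back to 0 over it.
- valve_axis (a point): Point on the vertical axis of the purge valve's wheel, 146.5 mm above the table, level with the handle's middle. Fixed steel valve on a grey plate 110 x 90 mm, pipe stubs out to 72 mm at 34 mm height; on top a level black three-spoked wheel, 118 mm over the rim, rim top 115 mm and hub nut top 120 mm above the table.
- wheel (a joint): How far the valve is open, in rad, counted over several turns: 0 at the closed stop (hard), growing anticlockwise seen from above, 6.283 per turn, up to 18.85. It starts somewhere between half a turn and one and a half turns open. It turns stiffly (0.15 N m, 3 N at the handle) and stays where it is left.
- spinner: Black upright handle on the wheel's rim, 52 mm from the wheel's axis: a cylinder 18 mm in diameter and 56 mm tall that revolves freely about its own axis, so that a gripper holding it can go round the circle without turning. Origin at the centre of its underside, 116.5 mm above the table; z up.
- handle_mid (a point): Point on the handle's axis 30 mm above its underside, 146.5 mm above the table, where to grip it.
- bottle: Clear glass jar with a blue cap, 64 mm in diameter, 115 mm tall, standing loose; origin at the centre of its underside. To be left alone.
- carton: Orange carton, 70 x 130 x 55 mm high, loose; origin at the centre of its underside. To be left alone.
- mouse: Black computer mouse, 105 x 60 x 32 mm high, loose; origin at the centre of its underside. To be left alone.
Mind the look-alikes: they are no part of the job. There is more than one size of the filter; the job needs the middle-sized. Of the things that look like the part that bears valve_axis, the smaller one is meant.

How it is judged:
By the outcome, as a careful person would: the job done as asked, in the order asked, and still so for the second after the job is handed in, while the arm keeps its last pose, push and grip.
It also fails if it takes over 72 s, if anything falls off the work surface, if the arm or the gripper's body presses on something with over 40 N, if the wrist force passes 120 N, or if a joint passes its speed limit or range.

### The arm

A 6-joint arm with a two-finger parallel gripper is mounted at the origin on the work surface. World frame = base frame: x ahead of the robot, y to its left, z up, the work surface at z = 0. Lengths are in mm, angles in rad, forces in N, time in s.
With the tool pointing down it reaches from about 350 to 775 mm from the base axis. Payload 7.3 kg.
Tool frame: the origin (TCP) lies at the very end of the fingers, on their centre line; the grasp point (between the pads) lies 19 mm behind it; x points along the fingers, z is the direction in which the jaws open and shut, and the axes are right-handed (so a half turn about x gives the same grasp; the last joint's range is limited). The gripper opens to 92 mm and grips with 3 to 60 N. Pads are 19 mm wide; open, the fingers measure 130 mm over their backs; the gripper's body (75 mm by 190 mm) begins 47 mm behind the grasp point.
Start: joints at [1.133, 0.342, 1.524, -0, 1.275, -0.146], TCP at [151.015, 502.831, 226.741] pointing down, gripper open.
Joint ranges: [-2.53, 2.53], [-0.77, 2.02], [0.04, 2.7], [-1, 4.14], [0.28, 2.66], [-3.11, 3.11]. Speed limits (rad/s): [2.57, 2.57, 3.14, 3.14, 3.14, 3.14].

### API

Orientations are given as [roll, pitch, yaw] about the fixed x, y, z axes, in that order (R = Rz(yaw) Ry(pitch) Rx(roll)).
In Python, from plant import * gives the robot as it stands.
- The arm moves only by the tool carry_out, never from a script. Its argument "rows" is a list of rows, each a list of 4 numbers: the shift along the world's x, y, z in mm, then the turn about the world's z in degrees. In form: [[x, y, z, twist], ...]. A call has 1 to 20 rows; each row is the pose to reach, as a shift and turn from the pose measured when the call began; what a row does not reach only later rows make up. A row lasts 1/12 s, in which the tool goes at most 41.7 mm and 7.16 degrees, less where a joint would pass 70% of its speed; a pose out of reach is approached as far as the arm can. A call with a gripper value outside its range is refused whole. "hand" is the finger opening in mm, from 0 to 91.8, set as the call begins (left out, the last holds). The fingers move at their own pace and stop on an object; the grip force is fixed at half the most. Time passes only in rows, so rows that repeat a pose let the fingers close. It gives the time, the measured TCP pose, the force and the opening at its end, in the units of the state.
- get_obs(): the state, without advancing time (a new reading comes with each control period).
- capture(name): name is "scene" or "side" or "wrist"; returns the picture (384x512x3 uint8, red, green, blue); there is no depth.
- camera_info(name): a dict with "camera_matrix" (3x3 intrinsics, pixels), "pose" (4x4, takes a point from camera to world coordinates); the wrist camera has in their place "mount" (4x4, takes a point from camera to tool coordinates, whose origin is the TCP and whose axes are the tool frame's). Camera axes: x right, y down, z forward; pixel columns grow to the right and rows downward; lengths in mm; the calibration is good to about 2 mm. The wrist camera is an equidistant fisheye: a pixel r from the principal point sees the ray r / f radians off the axis. A picture is of the moment at which its call begins: read the wrist's pose just before it. camera_info takes no time and is no camera call.
- close_job(): hands the job in, once; it reports no verdict.
The state is a dict: "time": time; "joint_positions": joint angles; "dq": joint speeds; "tau": joint torques, N m; "tool_pos": TCP position; "tcp_rot": TCP orientation; "contact_force": force on the tool from outside, world axes, zero at the start; "moment": the same for the moment, N m; "grip_width": finger opening in mm.
Only numpy, scipy, OpenCV 4.12 (cv2) and the standard library are available. Lean on these libraries where they do the work, as an engineer would, in place of code of your own. Each camera call takes 0.05 s, during which the arm holds its last target. There are 200 camera calls.

## Working session

There is one attempt and no reset: what is moved stays moved. The work goes in short steps, Python scripts to look and compute and a tool call to move; the robot and the scene stay as the last step left them, time stands still between calls to the robot, and variables do not carry over. Pictures are saved under pics/ and viewed, about 8 in all and at most 12, crops included, and the job is handed in when it is done.

Besides the shell and the picture viewer there is one more tool, called in YAML: its name, and indented under it one key for each argument. carry_out: Moves the arm, as the interface text tells. Its arguments: {"type":"object","properties":{"rows":{"type":"array"},"hand":{"type":"number"}},"required":["rows"]}

```bash
mkdir -p pics; ls; python3 - <<'E'
from plant import *
import cv2,numpy as np
o=get_obs();print(o)
for n in("scene","side","wrist"):
    im=capture(n);cv2.imwrite(f"pics/{n}0.png",im[:,:,::-1])
    print(n,camera_info(n))
a=[cv2.imread(f"pics/{n}0.png") for n in("scene","side")]
cv2.imwrite("pics/a.png",cv2.resize(a[0],(800,600),interpolation=cv2.INTER_CUBIC))
cv2.imwrite("pics/b.png",cv2.resize(a[1],(800,600),interpolation=cv2.INTER_CUBIC))
E
```

```text
pics
{'time': 0.0, 'joint_positions': array([ 1.13299361e+00,  3.42744192e-01,  1.52503206e+00, -7.06870878e-06,
        1.27537795e+00, -1.45989480e-01]), 'dq': array([ 0.00041226,  0.00088353, -0.00031496, -0.00046736,  0.00236624,
       -0.00126502]), 'tau': array([-9.04145622e-05, -4.31248248e+01, -2.44221747e+01,  7.16794655e-02,
        5.61040943e-02, -1.67104563e-04]), 'tool_pos': array([150.83736326, 502.43855383, 226.02856518]), 'tcp_rot': array([ 2.99993174,  1.56923477, -2.00426841]), 'contact_force': array([-0.31960833,  0.99533725, -0.91427073]), 'moment': array([-0.01664247,  0.03162706, -0.00304101]), 'grip_width': 92.46396174103809}
scene {'camera_matrix': array([[374.50442222,   0.        , 258.24072257],
       [  0.        , 374.50442222, 184.73450786],
       [  0.        ,   0.        ,   1.        ]]), 'pose': array([[-8.19999674e-01,  4.34831896e-01, -3.72185111e-01,
         9.40022039e+02],
       [ 5.72363971e-01,  6.22804367e-01, -5.33398731e-01,
         5.31977783e+02],
       [-1.40268768e-04, -6.50412133e-01, -7.59581488e-01,
         9.25709404e+02],
[... 445 characters left out ...]
      [ 1.47004535e-02, -7.94946515e-01, -6.06501389e-01,
         8.12587899e+02],
       [ 0.00000000e+00,  0.00000000e+00,  0.00000000e+00,
         1.00000000e+00]])}
wrist {'camera_matrix': array([[297.31863964,   0.        , 248.57546558],
       [  0.        , 297.31863964, 188.48218692],
       [  0.        ,   0.        ,   1.        ]]), 'mount': array([[ 4.41636865e-04, -2.69526244e-01,  9.62992943e-01,
        -1.58320897e+02],
       [-2.09187961e-04, -9.62993041e-01, -2.69526175e-01,
         7.20259114e+01],
       [ 9.99999881e-01, -8.24138354e-05, -4.81674873e-04,
         4.48096168e-01],
       [ 0.00000000e+00,  0.00000000e+00,  0.00000000e+00,
         1.00000000e+00]])}
```

View pics/a.png

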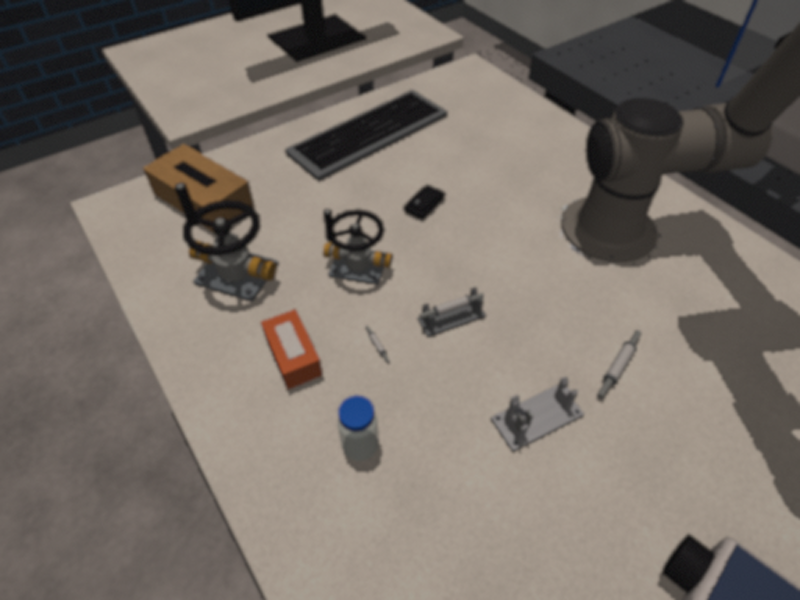

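View pics/b.png

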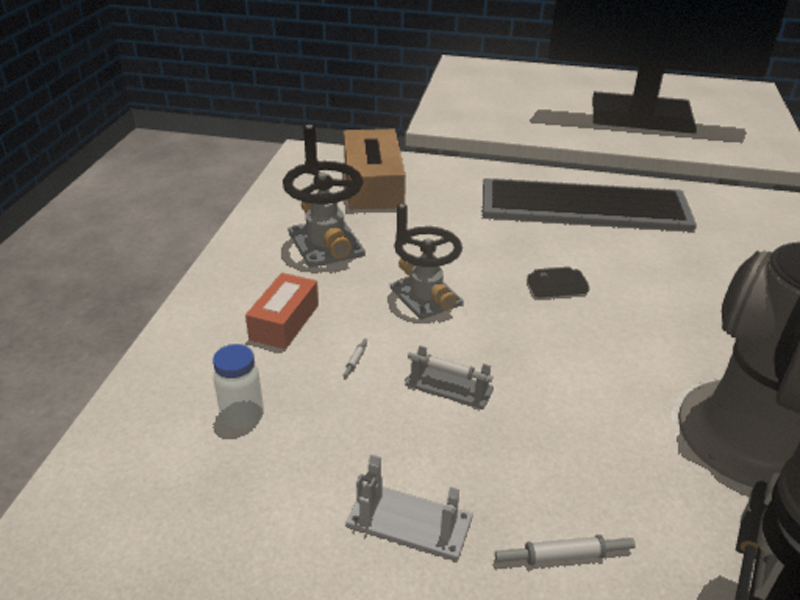

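The side view shows the middle filter in its rest at (450,368), the clip at (410,515) with its jaw fork at the left end (370,485), and the small valve at (428,260) with its handle at (402,220). The big filter (565,550), the small one (357,358) and the large valve are decoys. I'll cast rays for a coarse position.

```bash
cat > h.py <<'E'
from plant import *
import cv2,numpy as np
from scipy.spatial.transform import Rotation as R
def ray(n,px,T=None):
    c=camera_info(n);K=c["camera_matrix"]
    x=(px[0]-K[0,2])/K[0,0];y=(px[1]-K[1,2])/K[1,1]
    if n=="wrist":
        r=np.hypot(x,y)+1e-12;d=np.array([x/r*np.sin(r),y/r*np.sin(r),np.cos(r)]);P=T@c["mount"]
    else: d=np.array([x,y,1.]);P=c["pose"]
    return P[:3,3],P[:3,:3]@d
def onz(n,px,z,T=None):
    o,d=ray(n,px,T);return o+d*(z-o[2])/d[2]
def toolT(o=None):
    o=o or get_obs();T=np.eye(4);T[:3,:3]=R.from_euler("xyz",o["tcp_rot"]).as_matrix();T[:3,3]=o["tool_pos"];return T
def tri(*rs):
    A=0;b=0
    for o,d in rs:
        d=d/np.linalg.norm(d);M=np.eye(3)-np.outer(d,d);A=A+M;b=b+M@o
    return np.linalg.solve(A,b)
def project(P,n,T):
    c=camera_info(n);K=c["camera_matrix"];M=T@c["mount"] if n=="wrist" else c["pose"]
    p=np.linalg.inv(M)@np.append(P,1);p=p[:3]
    if n=="wrist":
        r=np.hypot(p[0],p[1]);t=np.arctan2(r,p[2]);u=p[:2]/r*t
    else:u=p[:2]/p[2]
    return u*K[0,0]+K[:2,2]
def grab(name):
    o=get_obs();T=toolT(o);im=capture("wrist")[:,:,::-1].copy()
    cv2.imwrite(f"pics/{name}.png",im);np.save(f"pics/{name}.npy",T);return im,T
E
python3 - <<'E'
from h import *
np.set_printoptions(precision=1,suppress=True)
s=1.5625
S=lambda x,y,z:print((x,y),z,onz("side",(x/s,y/s),z))
C=lambda x,y,z:print("sc",(x,y),z,onz("scene",(x/s,y/s),z))
print("filter");S(411,353,42);S(492,375,42);S(449,366,42);C(452,312,42)
print("clip");S(347,520,10);S(472,512,10);S(458,556,10);C(512,448,10);C(493,418,10);C(582,414,10)
print("valve");S(428,246,115);S(403,207,172);S(405,236,117);C(356,230,115);C(328,212,172)
print("bottle");S(234,358,115);print("carton");S(285,290,55)
print(toolT()[:3,:3])
E
```

```text
filter
(411, 353) 42 [517.  -20.3  42. ]
(492, 375) 42 [387.9   3.   42. ]
(449, 366) 42 [454.4  -3.1  42. ]
sc (452, 312) 42 [464.4  13.3  42. ]
clip
(347, 520) 10 [542.7 279.3  10. ]
(472, 512) 10 [387.4 233.6  10. ]
(458, 556) 10 [396.2 302.1  10. ]
sc (512, 448) 10 [543.3 280.1  10. ]
sc (493, 418) 10 [533.1 219.6  10. ]
sc (582, 414) 10 [401.  302.4  10. ]
valve
(428, 246) 115 [ 526.4 -216.5  115. ]
(403, 207) 172 [ 575.5 -239.7  172. ]
(405, 236) 117 [ 570.3 -236.1  117. ]
sc (356, 230) 115 [ 532.3 -217.9  115. ]
sc (328, 212) 172 [ 578.6 -237.9  172. ]
bottle
(234, 358) 115 [742.5 125.3 115. ]
carton
(285, 290) 55 [ 754.4 -119.4   55. ]
[[-0.  -1.   0.3]
 [-0.   0.3  1. ]
 [-1.   0.  -0. ]]
```

carry_out:
  rows:
    - [26,-20,0,1]
    - [52,-40,0,2]
    - [78,-61,0,3]
    - [104,-81,0,4]
    - [130,-101,0,5]
    - [156,-121,0,6]
    - [182,-142,0,7]
    - [208,-162,0,7]
    - [234,-182,0,7]
    - [260,-202,0,7]
    - [286,-223,0,7]
    - [303,-243,0,7]
    - [303,-243,0,7]
    - [303,-243,0,7]
  hand: 60

```text
time: 1.32
tool_pos: [454.4, 258.5, 225.7]
tcp_rot: [2.493, 1.569, -2.392]
contact_force: [0.8, -0.0, -0.3]
grip_width: 60.5
```

```bash
python3 - <<'E'
from h import *
im,T=grab("w1")
print(get_obs()["time"],T.round(3))
cv2.imwrite("pics/w1b.png",cv2.resize(im,(800,600),interpolation=cv2.INTER_CUBIC))
E
```

```text
1.3667 [[-1.00000e-03 -9.85000e-01  1.72000e-01  4.54389e+02]
 [-1.00000e-03  1.72000e-01  9.85000e-01  2.58533e+02]
 [-1.00000e+00  1.00000e-03 -2.00000e-03  2.25715e+02]
 [ 0.00000e+00  0.00000e+00  0.00000e+00  1.00000e+00]]
```

View pics/w1b.png

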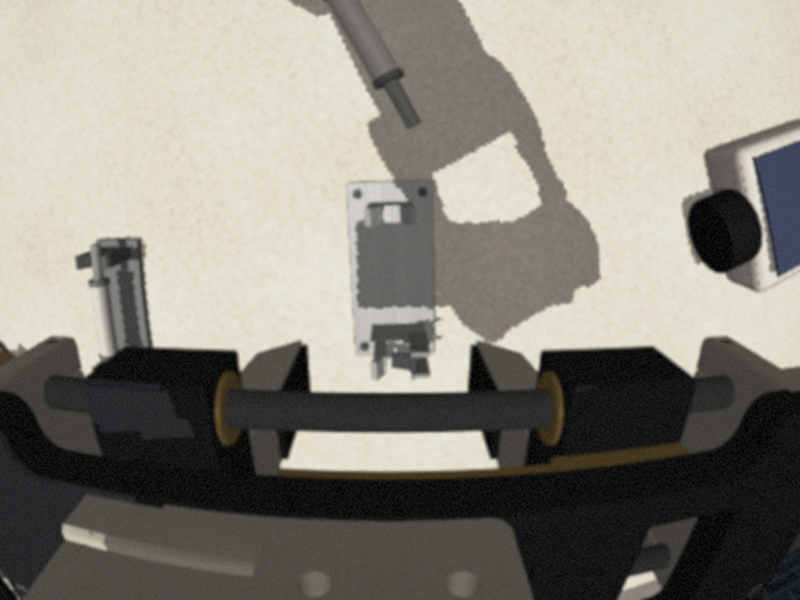

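The wrist view shows the clip base with corners near (347,183), (438,180), (357,355), (435,353), the plain saddle at (385,213) and the jaw fork at (400,355). The rest is at the left, (115,300).

```bash
python3 - <<'E'
from h import *
np.set_printoptions(precision=1,suppress=True)
T=np.load("pics/w1.npy");im=cv2.imread("pics/w1.png");s=1.5625
P=[onz("wrist",(x/s,y/s),10,T)[:2] for x,y in [(347,182),(438,180),(357,355),(435,353)]]
print(np.array(P))
def ang(a,b):d=b-a;return np.degrees(np.arctan2(d[1],d[0])),np.linalg.norm(d)
print("yaw L,R",ang(P[0],P[2]),ang(P[1],P[3]),"top",ang(P[0],P[1]),"bot",ang(P[2],P[3]))
print("mean",np.mean(P,0))
big=cv2.resize(im[90:250,190:310],(600,800),interpolation=cv2.INTER_CUBIC)
cv2.imwrite("pics/w1c.png",cv2.resize(big,(450,600)))
E
```

```text
[[388.6 236.3]
 [399.4 308.3]
 [535.7 216.4]
 [545.6 283.9]]
yaw L,R (np.float64(-7.700820643073309), np.float64(148.42818836549353)) (np.float64(-9.489150552703965), np.float64(148.1941752887352)) top (np.float64(81.46631829026312), np.float64(72.83039005875256)) bot (np.float64(81.66704694974047), np.float64(68.20212455888316))
mean [467.3 261.2]
```

View pics/w1c.png

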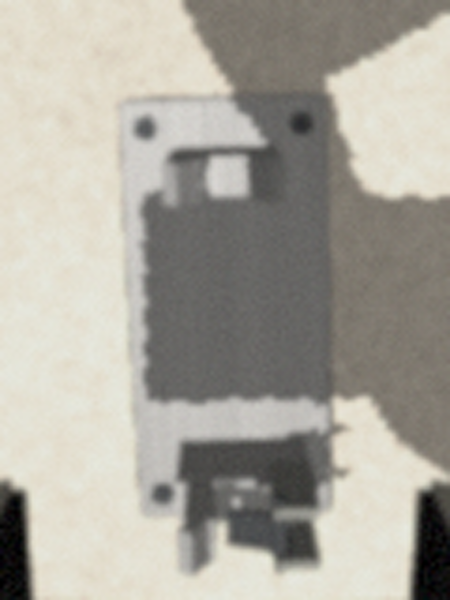

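```bash
python3 - <<'E'
from h import *
np.set_printoptions(precision=1,suppress=True)
T=np.load("pics/w1.npy")
q=lambda x,y,z:onz("wrist",(190+x/3.75-.3,90+y/3.75-.3),z,T)[:2]
P=np.array([q(*p,10) for p in [(123,100),(328,95),(142,515),(330,510)]])
H=np.array([q(*p,10) for p in [(145,128),(302,123),(163,493)]])
print(P,P.mean(0));print(H,(H[1]+H[2])/2)
d=lambda v:(np.degrees(np.arctan2(v[1],v[0])),np.linalg.norm(v))
print(d(P[2]-P[0]),d(P[3]-P[1]),d(P[1]-P[0]),d(P[3]-P[2]),d(H[1]-H[0]),d(H[2]-H[0]))
E
```

```text
[[388.6 236.8]
 [398.6 304.4]
 [535.2 215.2]
 [545.1 283. ]] [466.9 259.8]
[[399.2 242.3]
 [406.5 294.3]
 [528.  224.4]] [467.3 259.3]
(np.float64(-8.384647899052801), np.float64(148.2677351262965)) (np.float64(-8.329371307359647), np.float64(148.05534388838302)) (np.float64(81.56296642166554), np.float64(68.33398673334047)) (np.float64(81.7408447392981), np.float64(68.47696005446203)) (np.float64(81.97619036892888), np.float64(52.44003530015741)) (np.float64(-7.937117910785913), np.float64(130.07267273770495))
```

carry_out:
  rows:
    - [6,-33,0,0]
    - [12,-66,0,0]
    - [18,-99,0,0]
    - [23,-132,0,0]
    - [29,-165,0,0]
    - [35,-198,0,0]
    - [40,-231,0,0]
    - [46,-255,0,0]
    - [46,-265,0,0]
    - [46,-265,0,0]
    - [46,-265,0,0]

```text
time: 2.28
tool_pos: [499.2, -4.5, 225.8]
tcp_rot: [1.857, 1.569, -3.026]
contact_force: [-1.2, 0.1, -0.3]
grip_width: 59.9
```

```bash
python3 - <<'E'
from h import *
im,T=grab("w2")
print(get_obs()["time"],T.round(3))
p=project(np.array([454,-6,42.]),"wrist",T);print(p)
x,y=int(p[0])-85,max(0,int(p[1])-64)
print(x,y)
cv2.imwrite("pics/w2b.png",cv2.resize(im[y:y+128,x:x+170],(800,602),interpolation=cv2.INTER_CUBIC)[:600])
E
```

```text
2.3333 [[-2.00000e-03 -9.85000e-01  1.70000e-01  4.99208e+02]
 [-0.00000e+00  1.70000e-01  9.85000e-01 -4.46000e+00]
 [-1.00000e+00  2.00000e-03 -1.00000e-03  2.25777e+02]
 [ 0.00000e+00  0.00000e+00  0.00000e+00  1.00000e+00]]
[240.45053495 131.679833  ]
155 67
```

View pics/w2b.png

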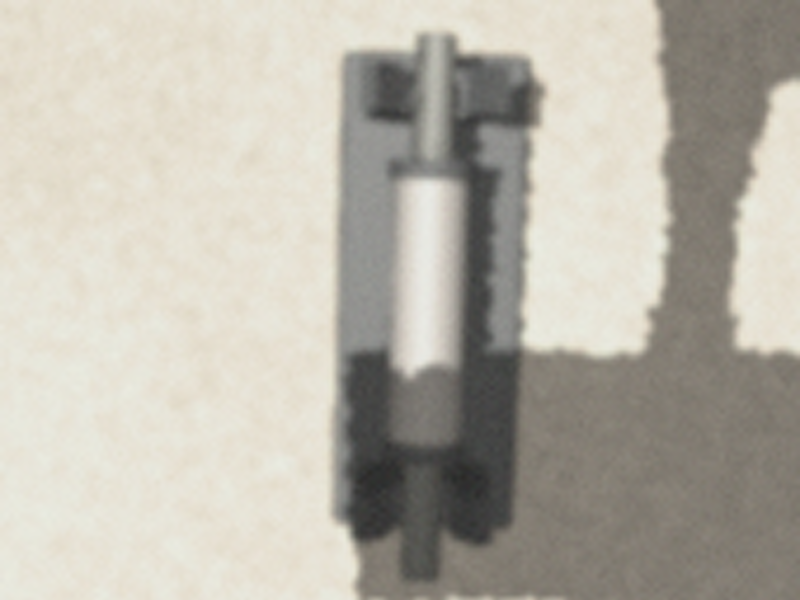

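The filter lies in its rest with its ends at crop pixels (437,35) and (420,580). Its white body spans from (431,178) to (426,445).

```bash
python3 - <<'E'
from h import *
np.set_printoptions(precision=1,suppress=True)
T=np.load("pics/w2.npy")
q=lambda x,y,z:onz("wrist",(155+x/4.706-.4,67+y/4.706-.4),z,T)[:2]
d=lambda v:(np.degrees(np.arctan2(v[1],v[0])),np.linalg.norm(v))
a,b=q(437,36,42),q(420,579,42);print(a,b,(a+b)/2,d(b-a))
a,b=q(431,178,42),q(426,446,42);print(a,b,(a+b)/2,d(b-a))
E
```

```text
[390.   13.2] [522.7 -14.1] [456.4  -0.5] (np.float64(-11.655734364745976), np.float64(135.4980847315813))
[424.2   5.9] [489.2  -6.7] [456.7  -0.4] (np.float64(-10.93829421127523), np.float64(66.23804453730482))
```

carry_out:
  rows:
    - [-20,2,0,-0.8]
    - [-42.5,4,0,-1.7]
    - [-42.5,4,-35,-1.7]
    - [-42.5,4,-70,-1.7]
    - [-42.5,4,-105,-1.7]
    - [-42.5,4,-140,-1.7]
    - [-42.5,4,-165,-1.7]
    - [-42.5,4,-185,-1.7]
    - [-42.5,4,-203,-1.7]
    - [-42.5,4,-203,-1.7]
    - [-42.5,4,-203,-1.7]
    - [-42.5,4,-203,-1.7]

```text
time: 3.33
tool_pos: [457.3, 0.8, 23.8]
tcp_rot: [2.35, 1.57, -2.561]
contact_force: [1.3, 1.2, 0.2]
grip_width: 60.3
```

carry_out:
  rows:
    - [0,0,0,0]
    - [0,0,0,0]
    - [0,0,0,0]
    - [0,0,0,0]
    - [0,0,0,0]
    - [0,0,0,0]
    - [0,0,0,0]
    - [0,0,0,0]
  hand: 8

```text
time: 4.0
tool_pos: [457.3, 0.7, 23.8]
tcp_rot: [2.487, 1.57, -2.424]
contact_force: [-0.8, -0.5, 2.7]
grip_width: 17.1
```

carry_out:
  rows:
    - [0,0,10,0]
    - [0,0,35,0]
    - [0,0,70,0]
    - [0,0,105,0]
    - [1,30,105,0.5]
    - [3,65,105,1]
    - [4,100,105,1.5]
    - [5,135,105,2]
    - [7,170,105,2.5]
    - [8,205,105,3]
    - [9,235,105,3.1]
    - [10,259,105,3.1]
    - [10,259,105,3.1]
    - [10,259,90,3.1]
    - [10,259,90,3.1]
    - [10,259,90,3.1]

```text
time: 5.33
tool_pos: [466.5, 258.9, 113.1]
tcp_rot: [2.189, 1.567, -2.668]
contact_force: [-0.6, 0.1, -0.4]
grip_width: 16.8
```

```bash
python3 - <<'E'
from h import *
im,T=grab("w3");print(T.round(3),get_obs()["contact_force"])
sd=capture("side")[:,:,::-1]
c=sd[240:384,190:340]
cv2.imwrite("pics/s3.png",np.hstack([cv2.resize(c,(450,432),interpolation=cv2.INTER_CUBIC),cv2.resize(im[100:244,190:305],(345,432),interpolation=cv2.INTER_CUBIC)]))
E
```

```text
[[-3.00000e-03 -9.90000e-01  1.44000e-01  4.66514e+02]
 [-2.00000e-03  1.44000e-01  9.90000e-01  2.58885e+02]
 [-1.00000e+00  3.00000e-03 -2.00000e-03  1.13072e+02]
 [ 0.00000e+00  0.00000e+00  0.00000e+00  1.00000e+00]] [ 0.09701612  0.88044336 -0.86717694]
```

View pics/s3.png

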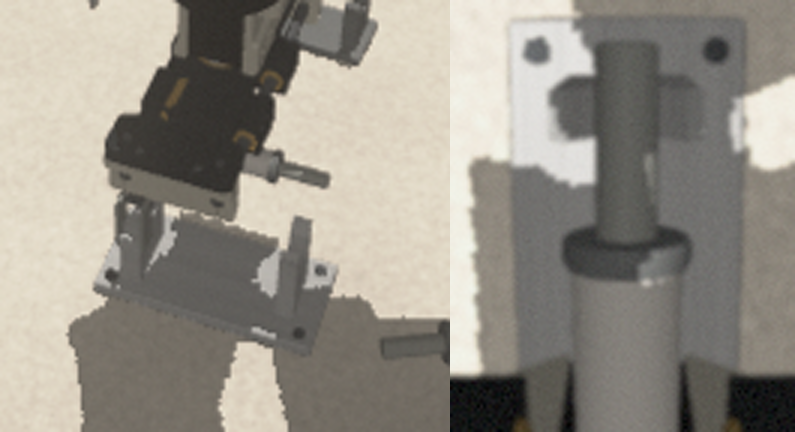

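The filter is held level above the clip. In the wrist panel the tube runs from (627,45) to (627,235), and the plate holes are at (537,50) and (716,50). I'll check the alignment.

```bash
python3 - <<'E'
from h import *
np.set_printoptions(precision=1,suppress=True)
T=np.load("pics/w3.npy")
q=lambda x,y,z:onz("wrist",(190+(x-450)/3-.33,100+y/3-.33),z,T)[:2]
c=np.array([467.1,259.6]);t=np.radians(-8.3);M=np.array([[np.cos(t),np.sin(t)],[-np.sin(t),np.cos(t)]])
f=lambda n,p:print(n,p,M@(p-c))
f("tip",q(627,43,132));f("collar",q(627,238,132));f("body",q(628,310,134))
f("h1",q(537,50,10));f("h2",q(716,50,10));f("sad L,R top",q(550,105,71));f("",q(702,105,71))
f("tcp",T[:2,3])
E
```

```text
tip [398.5 269.2] [-69.3  -0.4]
collar [429.3 264.7] [-38.1  -0.4]
body [440.8 263.2] [-26.6  -0.3]
h1 [398.8 242.3] [-65.  -26.9]
h2 [406.4 294. ] [-65.1  25.2]
sad L,R top [410.9 249.7] [-54.2 -17.9]
 [415.8 283.6] [-54.2  16.3]
tcp [466.5 258.9] [-0.5 -0.8]
```

carry_out:
  rows:
    - [0.5,0,-20,0]
    - [0.5,0,-32,0]
    - [0.5,0,-40,0]
    - [0.5,0,-46,0]
    - [0.5,0,-51,0]
    - [0.5,0,-55,0]
    - [0.5,0,-59,0]
    - [0.5,0,-63,0]
    - [0.5,0,-67,0]
    - [0.5,0,-70,0]
    - [0.5,0,-73,0]
    - [0.5,0,-75,0]
    - [0.5,0,-76,0]
    - [0.5,0,-76,0]
    - [0.5,0,-76,0]

```text
time: 6.68
tool_pos: [467.9, 259.2, 38.0]
tcp_rot: [2.327, 1.57, -2.53]
contact_force: [0.4, 0.2, -1.1]
grip_width: 16.9
```

```bash
python3 - <<'E'
from h import *
im,T=grab("w4");o=get_obs();print(o["tool_pos"],o["contact_force"],o["moment"])
sd=capture("side")[:,:,::-1]
c=sd[260:384,190:340]
cv2.imwrite("pics/s4.png",np.hstack([cv2.resize(c,(450,372),interpolation=cv2.INTER_CUBIC),cv2.resize(im[120:244,190:305],(345,372),interpolation=cv2.INTER_CUBIC)]))
E
```

```text
[468.02577194 259.22292325  38.06717779] [-0.50870887  0.69159282 -1.29254834] [ 0.01608293 -0.07284718 -0.0196903 ]
```

View pics/s4.png

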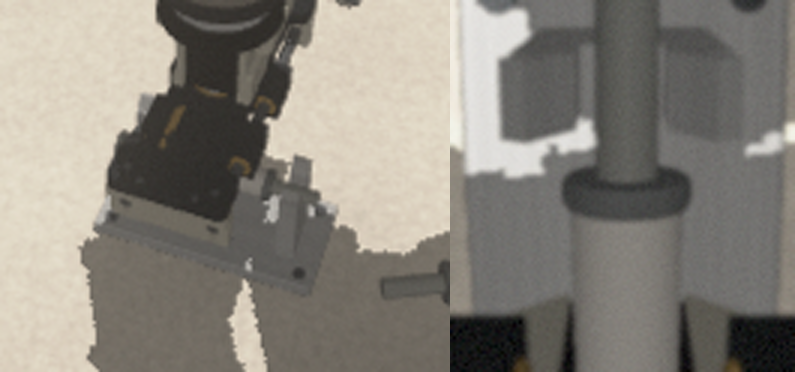

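The tube is in the saddle slot, but there is no contact force yet, so I'll press a little further down.

carry_out:
  rows:
    - [0,0,-1,0]
    - [0,0,-2,0]
    - [0,0,-3,0]
    - [0,0,-3,0]
    - [0,0,-3,0]

```text
time: 7.2
tool_pos: [468.2, 259.3, 37.5]
tcp_rot: [-1.377, 1.57, 0.049]
contact_force: [-6.6, -3.4, 21.1]
grip_width: 17.5
```

carry_out:
  rows:
    - [0,0,2,0]
    - [0,0,2,0]
    - [0,0,2,0]
    - [0,0,2,0]
    - [0,0,2,0]
    - [0,0,2,0]
    - [0,0,20,0]
    - [0,0,50,0]
    - [0,0,85,0]
    - [0,0,120,0]
    - [35,-5,140,0]
    - [70,-10,140,0]
    - [90,-10,140,0]
    - [90,-10,140,0]
    - [90,-10,140,0]
  hand: 60

```text
time: 8.45
tool_pos: [558.3, 248.9, 176.5]
tcp_rot: [2.214, 1.57, -2.644]
contact_force: [-0.6, 0.8, 0.1]
grip_width: 60.1
```

```bash
python3 - <<'E'
from h import *
im,T=grab("w5");o=get_obs();print(o["tool_pos"],o["contact_force"],o["time"])
p=project(np.array([467,259,56.]),"wrist",T);print(p)
x,y=int(p[0])-65,max(0,int(p[1])-75)
print(x,y)
cv2.imwrite("pics/s5.png",cv2.resize(im[y:y+150,x:x+130],(520,600),interpolation=cv2.INTER_CUBIC))
E
```

```text
[557.43056367 249.10619772 176.52908015] [-0.77821431 -0.08773302 -0.25733699] 8.5
[244.79000516  86.29484133]
179 11
```

View pics/s5.png

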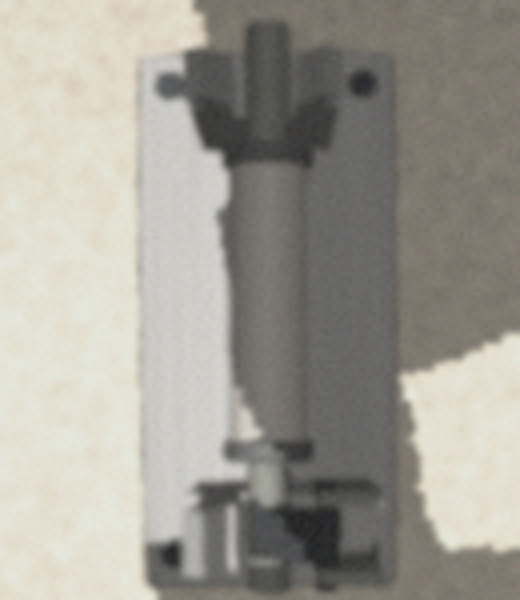

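The dark jaw blade at (270,525) lies over the tube, which shows on both sides of it. The tip pixels are (267,22) and (268,590). I'll check these while moving to the valve.

```bash
python3 - <<'E'
from h import *
np.set_printoptions(precision=1,suppress=True)
T=np.load("pics/w5.npy")
q=lambda x,y,z:onz("wrist",(179+x/4-.4,11+y/4-.4),z,T)[:2]
c=np.array([467.1,259.6]);t=np.radians(-8.3);M=np.array([[np.cos(t),np.sin(t)],[-np.sin(t),np.cos(t)]])
for p in[(267,22),(268,590)]:print(M@(q(*p,56)-c))
s=1.5625
print("bigvalve wheel",tri(ray("side",(323/s,182/s)),ray("scene",(221/s,228/s))),"handle top",tri(ray("side",(310/s,127/s)),ray("scene",(182/s,186/s))))
print("small handle top",tri(ray("side",(403/s,207/s)),ray("scene",(328/s,212/s))))
E
```

```text
[-68.6  -0. ]
[67.8 -0. ]
bigvalve wheel [ 753.9 -359.4  133.6] handle top [ 788.5 -408.8  220.3]
small handle top [ 576.6 -241.9  169.5]
```

carry_out:
  rows:
    - [0,-30,15,0]
    - [0,-65,30,0]
    - [0,-100,50,0]
    - [0,-135,50,0]
    - [0,-170,50,0]
    - [0,-205,50,0]
    - [0,-240,50,0]
    - [0,-275,50,0]
    - [0,-310,50,0]
    - [0,-345,50,0]
    - [0,-380,50,0]
    - [0,-415,50,0]
    - [0,-450,50,0]
    - [0,-465,50,0]
    - [0,-465,50,0]
    - [0,-465,50,0]

```text
time: 9.83
tool_pos: [556.8, -215.2, 226.1]
tcp_rot: [1.361, 1.568, 2.786]
contact_force: [-0.5, 0.8, 0.1]
grip_width: 59.8
```

```bash
python3 - <<'E'
from h import *
im,T=grab("w6");o=get_obs();print(o["tool_pos"],o["tcp_rot"],o["time"])
p=project(np.array([529,-217,115.]),"wrist",T);print(p)
x,y=int(p[0])-85,max(0,int(p[1])-75)
print(x,y)
cv2.imwrite("pics/s6.png",cv2.resize(im[y:y+150,x:x+170],(680,600),interpolation=cv2.INTER_CUBIC))
E
```

```text
[ 556.9803243  -214.38199827  226.29031516] [1.33490289 1.56855734 2.76115644] 9.8833
[241.93991269 156.58604241]
156 81
```

View pics/s6.png

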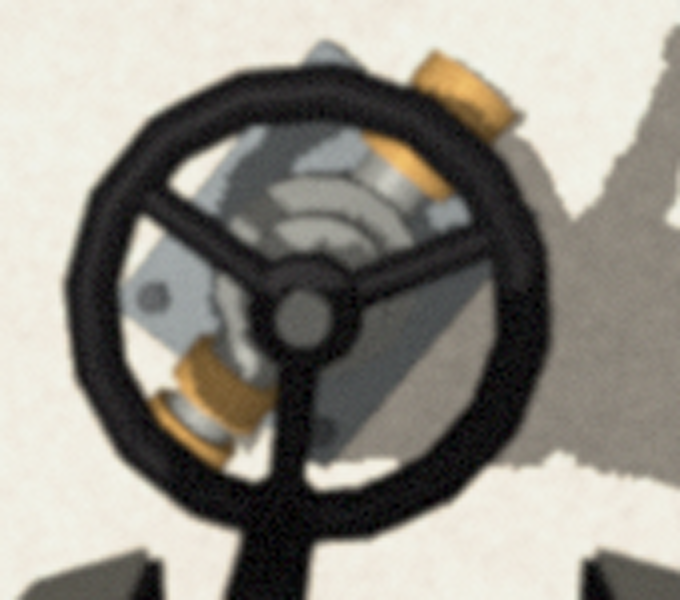

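```bash
python3 - <<'E'
from h import *
np.set_printoptions(precision=1,suppress=True)
T=np.load("pics/w6.npy")
q=lambda x,y,z:onz("wrist",(156+x/4-.4,81+y/4-.4),z,T)[:2]
print("nut",q(303,320,120))
im=cv2.imread("pics/w6.png")[81:231,156:326]
m=(im.max(2)<60).astype(np.uint8)
# rim outer points hand-picked, circle fit at rim mid height 109
px=[(67,290),(550,300),(310,67),(150,140),(500,170),(90,390),(530,400),(180,505),(465,490),(380,535)]
for z in(107,111):
    P=np.array([q(*p,z) for p in px]);A=np.c_[2*P,np.ones(len(P))]
    s=np.linalg.lstsq(A,(P**2).sum(1),rcond=None)[0];r=np.sqrt(s[2]+s[:2]@s[:2])
    print(z,s[:2],r,(np.linalg.norm(P-s[:2],axis=1)-r).round(1))
print("handle base",q(277,508,117), "lower spoke",q(290,420,113))
s=1.5625
for x,y,z in[(403,208,171),(404,224,146.5)]:print(onz("side",(x/s,y/s),z))
E
```

```text
nut [ 530.4 -226.8]
107 [ 531.9 -226.6] 57.468598147404926 [ 1.2  0.2  1.2 -1.4 -0.6 -0.8 -0.3  0.   0.2  0.2]
111 [ 531.2 -226.3] 56.64055308912189 [ 1.2  0.2  1.2 -1.4 -0.6 -0.8 -0.3  0.   0.2  0.2]
handle base [ 574.8 -240.5] lower spoke [ 554.9 -234.2]
[ 575.2 -238.1  171. ]
[ 570.9 -227.2  146.5]
```

The filter is home: its tips are at ±68 mm and y = 0. In this view the nut is at (303,320), and the handle stands at the end of the lower spoke, near (277,508). The valve axis is near (531,-226.6) and the handle near (580,-242).

carry_out:
  rows:
    - [11,-14,0,0]
    - [22,-27,0,0]
    - [22,-27,0,0]
    - [22,-27,-20,0]
    - [22,-27,-40,0]
    - [22,-27,-60,0]
    - [22,-27,-80,0]
    - [22,-27,-98,0]
    - [22,-27,-98,0]
    - [22,-27,-98,0]

```text
time: 10.72
tool_pos: [578.5, -239.4, 128.0]
tcp_rot: [1.211, 1.566, 2.639]
contact_force: [-0.2, 0.4, 0.7]
grip_width: 59.9
```

carry_out:
  rows:
    - [0,0,0,0]
    - [0,0,0,0]
    - [0,0,0,0]
    - [0,0,0,0]
    - [0,0,0,0]
    - [0,0,0,0]
    - [0,0,0,0]
    - [0,0,0,0]
  hand: 8

```text
time: 11.38
tool_pos: [578.6, -239.8, 128.2]
tcp_rot: [1.297, 1.567, 2.724]
contact_force: [-0.4, -1.1, 0.6]
grip_width: 17.4
```

```bash
python3 - <<'E'
from h import *
im,T=grab("w7");o=get_obs();print(o["tool_pos"],o["tcp_rot"],o["time"],o["contact_force"],o["grip_width"])
cv2.imwrite("pics/s7.png",cv2.resize(im[120:290,150:350],(700,595),interpolation=cv2.INTER_CUBIC))
E
```

```text
[ 578.58271908 -239.837494    128.1776121 ] [1.30100514 1.56680691 2.72867757] 11.4333 [-0.69405095 -1.78928066  1.72317137] 17.458536239669893
```

View pics/s7.png

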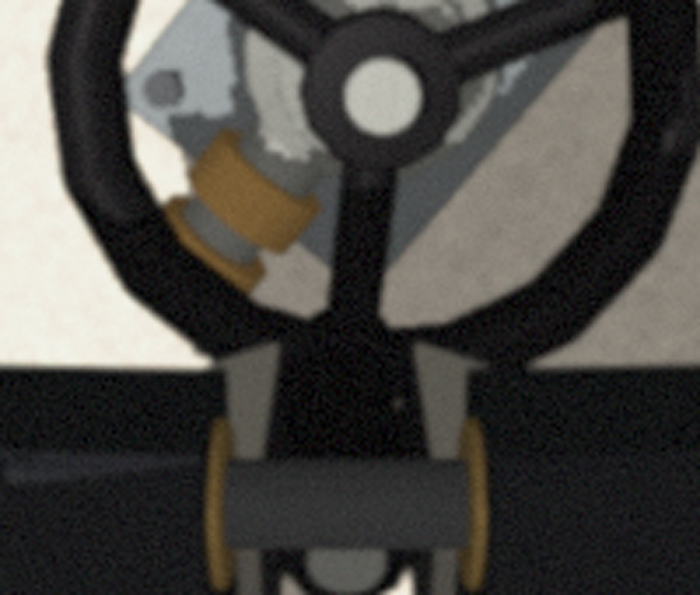

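The fingers hold the handle (opening 17.5 mm), and the nut is at (382,96). I'll refine the axis.

```bash
python3 - <<'E'
from h import *
T=np.load("pics/w7.npy")
c=onz("wrist",(150+382/3.5-.35,120+96/3.5-.35),120,T)[:2];print("nut",c)
c0=np.array([530.8,-226.3])
for a in(c,c0):
  d=np.array([578.6,-239.8])-a;print(np.hypot(*d),np.degrees(np.arctan2(d[1],d[0])))
def path(a0,da,n,c,p0,r=52):
  A=np.radians(a0+da*np.arange(1,n+1));return [[round(c[0]+r*np.cos(x)-p0[0],1),round(c[1]+r*np.sin(x)-p0[1],1)] for x in A]
print(path(-16,-10,20,[529,-226.3],[578.6,-239.8]))
E
```

```text
nut [ 530.33860987 -226.76793223]
49.98996466898032 -15.111226534541037
49.66980974394815 -15.77110064911508
[[np.float64(-2.9), np.float64(-9.3)], [np.float64(-7.5), np.float64(-17.1)], [np.float64(-13.5), np.float64(-23.9)], [np.float64(-20.5), np.float64(-29.6)], [np.float64(-28.4), np.float64(-34.0)], [np.float64(-37.0), np.float64(-37.0)], [np.float64(-46.0), np.float64(-38.4)], [np.float64(-55.0), np.float64(-38.2)], [np.float64(-63.9), np.float64(-36.5)], [np.float64(-72.4), np.float64(-33.2)], [np.float64(-80.2), np.float64(-28.6)], [np.float64(-87.0), np.float64(-22.6)], [np.float64(-92.7), np.float64(-15.6)], [np.float64(-97.1), np.float64(-7.7)], [np.float64(-100.1), np.float64(0.9)], [np.float64(-101.5), np.float64(9.9)], [np.float64(-101.3), np.float64(18.9)], [np.float64(-99.6), np.float64(27.8)], [np.float64(-96.3), np.float64(36.3)], [np.float64(-91.7), np.float64(44.1)]]
```

carry_out:
  rows:
    - [-0.8,-3.5,0,0]
    - [-2.9,-9.3,0,0]
    - [-7.5,-17.1,0,0]
    - [-13.5,-23.9,0,0]
    - [-20.5,-29.6,0,0]
    - [-28.4,-34,0,0]
    - [-37,-37,0,0]
    - [-46,-38.4,0,0]
    - [-55,-38.2,0,0]
    - [-63.9,-36.5,0,0]
    - [-72.4,-33.2,0,0]
    - [-72.4,-33.2,0,0]

```text
time: 12.43
tool_pos: [504.6, -273.1, 128.1]
tcp_rot: [1.235, 1.566, 2.662]
contact_force: [-1.2, 4.1, 1.4]
grip_width: 17.5
```

```bash
python3 - <<'E'
import numpy as np
c=np.array([529,-226]);P=lambda a:c+52*np.array([np.cos(np.radians(a)),np.sin(np.radians(a))])
p0=np.array([504.6,-273.1])
print([list((P(a)-p0).round(1)) for a in range(-120,-186,-10)])
for a in range(-180,-540,-10):print(a,(P(a-5)-P(a)).round(1),(P(a-10)-P(a)).round(1),end="; ")
E
```

```text
[[np.float64(-1.6), np.float64(2.1)], [np.float64(-9.0), np.float64(7.3)], [np.float64(-15.4), np.float64(13.7)], [np.float64(-20.6), np.float64(21.1)], [np.float64(-24.5), np.float64(29.3)], [np.float64(-26.8), np.float64(38.1)], [np.float64(-27.6), np.float64(47.1)]]
-180 [0.2 4.5] [0.8 9. ]; -190 [1.  4.4] [2.3 8.8]; -200 [1.7 4.2] [3.8 8.2]; -210 [2.4 3.8] [5.2 7.4]; -220 [3.1 3.3] [6.4 6.4]; -230 [3.6 2.8] [7.4 5.2]; -240 [4.  2.1] [8.2 3.8]; -250 [4.3 1.4] [8.8 2.3]; -260 [4.5 0.6] [9.  0.8]; -270 [ 4.5 -0.2] [ 9.  -0.8]; -280 [ 4.4 -1. ] [ 8.8 -2.3]; -290 [ 4.2 -1.7] [ 8.2 -3.8]; -300 [ 3.8 -2.4] [ 7.4 -5.2]; -310 [ 3.3 -3.1] [ 6.4 -6.4]; -320 [ 2.8 -3.6] [ 5.2 -7.4]; -330 [ 2.1 -4. ] [ 3.8 -8.2]; -340 [ 1.4 -4.3] [ 2.3 -8.8]; -350 [ 0.6 -4.5] [ 0.8 -9. ]; -360 [-0.2 -4.5] [-0.8 -9. ]; -370 [-1.  -4.4] [-2.3 -8.8]; -380 [-1.7 -4.2] [-3.8 -8.2]; -390 [-2.4 -3.8] [-5.2 -7.4]; -400 [-3.1 -3.3] [-6.4 -6.4]; -410 [-3.6 -2.8] [-7.4 -5.2]; -420 [-4.  -2.1] [-8.2 -3.8]; -430 [-4.3 -1.4] [-8.8 -2.3]; -440 [-4.5 -0.6] [-9.  -0.8]; -450 [-4.5  0.2] [-9.   0.8]; -460 [-4.4  1. ] [-8.8  2.3]; -470 [-4.2  1.7] [-8.2  3.8]; -480 [-3.8  2.4] [-7.4  5.2]; -490 [-3.3  3.1] [-6.4  6.4]; -500 [-2.8  3.6] [-5.2  7.4]; -510 [-2.1  4. ] [-3.8  8.2]; -520 [-1.4  4.3] [-2.3  8.8]; -530 [-0.6  4.5] [-0.8  9. ];
```

carry_out:
  rows:
    - [-1.6,2.1,0,0]
    - [-9,7.3,0,0]
    - [-15.4,13.7,0,0]
    - [-20.6,21.1,0,0]
    - [-24.5,29.3,0,0]
    - [-26.8,38.1,0,0]
    - [-27.6,47.1,0,0]
    - [-27.6,47.1,0,0]

```text
time: 13.1
tool_pos: [476.4, -223.9, 128.2]
tcp_rot: [1.129, 1.564, 2.556]
contact_force: [-1.9, 4.0, 2.0]
grip_width: 17.4
```

carry_out:
  rows:
    - [0.2,4.5,0,0]
    - [0.8,9,0,0]
    - [0.8,9,0,0]

```text
time: 13.35
tool_pos: [477.8, -214.0, 128.2]
tcp_rot: [1.007, 1.565, 2.435]
contact_force: [1.9, 1.3, -0.8]
grip_width: 17.7
```

carry_out:
  rows:
    - [1,4.4,0,0]
    - [2.3,8.8,0,0]
    - [2.3,8.8,0,0]

```text
time: 13.6
tool_pos: [481.0, -204.7, 128.2]
tcp_rot: [0.858, 1.566, 2.287]
contact_force: [4.4, -1.0, -4.0]
grip_width: 17.5
```

carry_out:
  rows:
    - [1.7,4.2,0,0]
    - [3.8,8.2,0,0]
    - [3.8,8.2,0,0]

```text
time: 13.85
tool_pos: [485.8, -196.4, 128.2]
tcp_rot: [0.638, 1.567, 2.067]
contact_force: [6.0, -2.9, -4.0]
grip_width: 17.1
```

carry_out:
  rows:
    - [2.8,3.6,0,0]
    - [5.8,6.9,0,0]
    - [5.8,6.9,0,0]

```text
time: 14.1
tool_pos: [492.2, -189.1, 128.2]
tcp_rot: [0.513, 1.568, 1.943]
contact_force: [2.9, -3.1, -2.4]
grip_width: 17.2
```

carry_out:
  rows:
    - [3.4,3,0,0]
    - [6.9,5.8,0,0]
    - [6.9,5.8,0,0]

```text
time: 14.35
tool_pos: [499.6, -183.2, 128.2]
tcp_rot: [0.471, 1.568, 1.9]
contact_force: [2.7, -3.7, -2.1]
grip_width: 17.6
```

carry_out:
  rows:
    - [3.9,2.4,0,0]
    - [7.8,4.5,0,0]
    - [7.8,4.5,0,0]

```text
time: 14.6
tool_pos: [507.7, -178.8, 128.2]
tcp_rot: [0.586, 1.568, 2.016]
contact_force: [3.3, -5.7, -1.6]
grip_width: 17.4
```

carry_out:
  rows:
    - [4.2,1.7,0,0]
    - [8.5,3.1,0,0]
    - [8.5,3.1,0,0]

```text
time: 14.85
tool_pos: [516.3, -176.0, 128.1]
tcp_rot: [0.935, 1.569, 2.365]
contact_force: [1.2, -5.5, -1.4]
grip_width: 17.6
```

carry_out:
  rows:
    - [4.4,0.8,0,0]
    - [8.9,1.2,0,0]
    - [8.9,1.2,0,0]

```text
time: 15.1
tool_pos: [525.0, -174.7, 128.2]
tcp_rot: [1.137, 1.568, 2.567]
contact_force: [-0.7, -4.8, 0.1]
grip_width: 17.6
```

carry_out:
  rows:
    - [4.5,0,0,0]
    - [9,-0.3,0,0]
    - [9,-0.3,0,0]

```text
time: 15.35
tool_pos: [534.0, -174.9, 128.1]
tcp_rot: [1.169, 1.567, 2.6]
contact_force: [-1.4, -2.2, 1.9]
grip_width: 17.9
```

carry_out:
  rows:
    - [4.5,-0.7,0,0]
    - [8.9,-1.8,0,0]
    - [8.9,-1.8,0,0]

```text
time: 15.6
tool_pos: [543.1, -176.8, 128.1]
tcp_rot: [1.163, 1.567, 2.594]
contact_force: [-1.6, -3.3, 1.5]
grip_width: 17.5
```

carry_out:
  rows:
    - [4.3,-1.5,0,0]
    - [8.5,-3.3,0,0]
    - [8.5,-3.3,0,0]

```text
time: 15.85
tool_pos: [551.8, -180.2, 128.1]
tcp_rot: [1.157, 1.567, 2.588]
contact_force: [-2.6, -4.3, 2.0]
grip_width: 17.3
```

carry_out:
  rows:
    - [4,-2.2,0,0]
    - [7.7,-4.8,0,0]
    - [7.7,-4.8,0,0]

```text
time: 16.1
tool_pos: [559.6, -185.1, 128.1]
tcp_rot: [1.126, 1.566, 2.556]
contact_force: [-3.4, -2.7, 3.3]
grip_width: 17.8
```

carry_out:
  rows:
    - [3.5,-2.9,0,0]
    - [6.7,-6.1,0,0]
    - [6.7,-6.1,0,0]

```text
time: 16.35
tool_pos: [566.6, -191.4, 128.1]
tcp_rot: [1.071, 1.566, 2.501]
contact_force: [-2.7, -1.5, 3.4]
grip_width: 17.4
```

carry_out:
  rows:
    - [3,-3.4,0,0]
    - [5.6,-7.2,0,0]
    - [5.6,-7.2,0,0]

```text
time: 16.6
tool_pos: [572.3, -198.8, 128.1]
tcp_rot: [1.054, 1.567, 2.484]
contact_force: [-2.5, -2.4, 3.7]
grip_width: 17.4
```

carry_out:
  rows:
    - [2.3,-3.9,0,0]
    - [4.2,-8,0,0]
    - [4.2,-8,0,0]

```text
time: 16.85
tool_pos: [576.5, -206.9, 128.1]
tcp_rot: [1.023, 1.566, 2.453]
contact_force: [-4.9, -1.6, 4.0]
grip_width: 17.3
```

carry_out:
  rows:
    - [1.5,-4.3,0,0]
    - [2.6,-8.7,0,0]
    - [2.6,-8.7,0,0]

```text
time: 17.1
tool_pos: [579.2, -215.8, 128.1]
tcp_rot: [0.953, 1.566, 2.383]
contact_force: [-3.3, -1.0, 4.0]
grip_width: 17.1
```

carry_out:
  rows:
    - [0.7,-4.5,0,0]
    - [1.1,-9,0,0]
    - [1.1,-9,0,0]

```text
time: 17.35
tool_pos: [580.4, -225.4, 128.1]
tcp_rot: [0.949, 1.567, 2.378]
contact_force: [-4.4, -0.1, 3.0]
grip_width: 17.5
```

carry_out:
  rows:
    - [-0.1,-4.5,0,0]
    - [-0.5,-9,0,0]
    - [-0.5,-9,0,0]

```text
time: 17.6
tool_pos: [579.8, -234.8, 128.1]
tcp_rot: [0.954, 1.567, 2.382]
contact_force: [-4.2, 0.3, 3.1]
grip_width: 17.3
```

carry_out:
  rows:
    - [-0.8,-4.5,0,0]
    - [-2,-8.8,0,0]
    - [-2,-8.8,0,0]

```text
time: 17.85
tool_pos: [577.5, -243.8, 128.1]
tcp_rot: [0.945, 1.566, 2.374]
contact_force: [-5.2, 1.1, 3.8]
grip_width: 17.4
```

carry_out:
  rows:
    - [-1.7,-4.2,0,0]
    - [-3.8,-8.2,0,0]
    - [-3.8,-8.2,0,0]

```text
time: 18.1
tool_pos: [573.6, -252.3, 128.1]
tcp_rot: [0.873, 1.566, 2.301]
contact_force: [-1.7, 2.5, 3.1]
grip_width: 17.0
```

carry_out:
  rows:
    - [-2.4,-3.8,0,0]
    - [-5.2,-7.4,0,0]
    - [-5.2,-7.4,0,0]

```text
time: 18.35
tool_pos: [568.2, -260.1, 128.1]
tcp_rot: [0.878, 1.566, 2.305]
contact_force: [-2.7, 2.3, 2.4]
grip_width: 17.2
```

carry_out:
  rows:
    - [-3.1,-3.3,0,0]
    - [-6.4,-6.4,0,0]
    - [-6.4,-6.4,0,0]

```text
time: 18.6
tool_pos: [563.1, -265.4, 128.2]
tcp_rot: [-0.001, 1.565, 1.426]
contact_force: [5.4, 9.6, 2.2]
grip_width: 18.1
```

carry_out:
  rows:
    - [-3.6,-2.8,0,0]
    - [-7.4,-5.2,0,0]
    - [-7.4,-5.2,0,0]

```text
time: 18.85
tool_pos: [561.4, -265.6, 128.3]
tcp_rot: [-0.658, 1.553, 0.77]
contact_force: [23.5, 23.4, -4.4]
grip_width: 17.8
```

The closed stop is reached: the force rose to 33 N and motion ceased. I'll relax, then press lightly to record the reference.

carry_out:
  rows:
    - [0,0,0,0]
    - [0,0,0,0]
    - [0,0,0,0]

```text
time: 19.1
tool_pos: [562.0, -265.2, 128.2]
tcp_rot: [-0.686, 1.552, 0.742]
contact_force: [4.9, 6.7, 0.9]
grip_width: 17.7
```

carry_out:
  rows:
    - [-1,-0.9,0,0]
    - [-1,-0.9,0,0]
    - [-1,-0.9,0,0]

```text
time: 19.35
tool_pos: [561.9, -265.2, 128.2]
tcp_rot: [-0.709, 1.549, 0.719]
contact_force: [5.7, 9.5, 1.3]
grip_width: 17.7
```

```bash
python3 - <<'E'
from h import *
im,T=grab("stop");o=get_obs();print(o["tool_pos"],o["time"],o["contact_force"],o["grip_width"])
cv2.imwrite("pics/s8.png",cv2.resize(im[60:290,120:380],(678,600),interpolation=cv2.INTER_CUBIC))
c=onz("side",(0,0),0)
n=project(np.array([530.5,-226.6,120.]),"wrist",T);print("nut px",n)
E
```

```text
[ 561.93601248 -265.25737447  128.225718  ] 19.4 [6.70795707 9.21634376 1.04118203] 17.409638548625814
nut px [306.14111168 169.55681766]
```

View pics/s8.png

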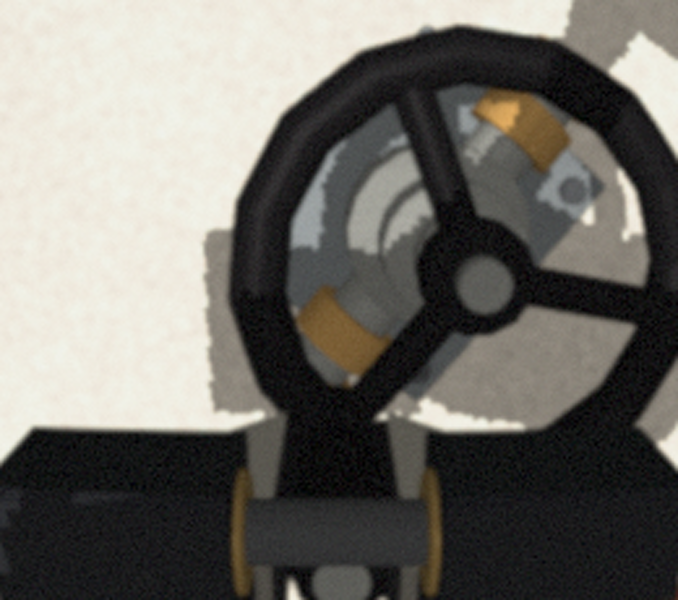

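The reference picture shows the grip intact, with the nut at (485,285) and the handle spoke pointing to (345,410). Now I'll back off, anticlockwise.

```bash
python3 - <<'E'
import numpy as np
c=np.array([528.7,-226.4]);p0=np.array([561.9,-265.25])-c
R=lambda a:np.array([[np.cos(a),-np.sin(a)],[np.sin(a),np.cos(a)]])
print(np.hypot(*p0))
print([[float(v) for v in (R(np.radians(a))@p0-p0).round(1)] for a in [4]+list(range(10,181,10))])
E
```

```text
51.103449002978216
[[2.6, 2.4], [6.2, 6.4], [11.3, 13.7], [15.0, 21.8], [17.2, 30.4], [17.9, 39.3], [17.0, 48.2], [14.7, 56.8], [10.8, 64.8], [5.7, 72.0], [-0.7, 78.3], [-8.0, 83.3], [-16.2, 87.0], [-24.8, 89.3], [-33.7, 90.0], [-42.5, 89.1], [-51.1, 86.7], [-59.1, 82.9], [-66.4, 77.7]]
```

carry_out:
  rows:
    - [2.6,2.4,0,0]
    - [6.2,6.4,0,0]
    - [11.3,13.7,0,0]
    - [15,21.8,0,0]
    - [17.2,30.4,0,0]
    - [17.9,39.3,0,0]
    - [17,48.2,0,0]
    - [14.7,56.8,0,0]
    - [10.8,64.8,0,0]
    - [5.7,72,0,0]
    - [-0.7,78.3,0,0]
    - [-8,83.3,0,0]
    - [-16.2,87,0,0]
    - [-24.8,89.3,0,0]
    - [-33.7,90,0,0]
    - [-42.5,89.1,0,0]
    - [-51.1,86.7,0,0]
    - [-59.1,82.9,0,0]
    - [-66.4,77.7,0,0]
    - [-66.4,77.7,0,0]

```text
time: 21.07
tool_pos: [493.3, -187.3, 128.2]
tcp_rot: [-0.559, 1.55, 0.868]
contact_force: [-5.8, 2.6, 4.2]
grip_width: 17.6
```

carry_out:
  rows:
    - [-2.6,-2.4,0,0]
    - [-6.2,-6.4,0,0]
    - [-11.3,-13.7,0,0]
    - [-15,-21.8,0,0]
    - [-17.2,-30.4,0,0]
    - [-17.9,-39.3,0,0]
    - [-17,-48.2,0,0]
    - [-14.7,-56.8,0,0]
    - [-10.8,-64.8,0,0]
    - [-5.7,-72,0,0]
    - [0.7,-78.3,0,0]
    - [8,-83.3,0,0]
    - [16.2,-87,0,0]
    - [24.8,-89.3,0,0]
    - [33.7,-90,0,0]
    - [42.5,-89.1,0,0]
    - [51.1,-86.7,0,0]
    - [59.1,-82.9,0,0]
    - [66.4,-77.7,0,0]
    - [66.4,-77.7,0,0]

```text
time: 22.73
tool_pos: [562.2, -264.8, 128.3]
tcp_rot: [-0.724, 1.549, 0.704]
contact_force: [5.9, -2.7, -0.3]
grip_width: 17.3
```

carry_out:
  rows:
    - [2.6,2.4,0,0]
    - [6.2,6.4,0,0]
    - [11.3,13.7,0,0]
    - [15,21.8,0,0]
    - [17.2,30.4,0,0]
    - [17.9,39.3,0,0]
    - [17,48.2,0,0]
    - [14.7,56.8,0,0]
    - [10.8,64.8,0,0]
    - [5.7,72,0,0]
    - [-0.7,78.3,0,0]
    - [-8,83.3,0,0]
    - [-16.2,87,0,0]
    - [-24.8,89.3,0,0]
    - [-33.7,90,0,0]
    - [-42.5,89.1,0,0]
    - [-51.1,86.7,0,0]
    - [-59.1,82.9,0,0]
    - [-66.4,77.7,0,0]
    - [-66.4,77.7,0,0]

```text
time: 24.4
tool_pos: [493.8, -186.8, 128.2]
tcp_rot: [-0.58, 1.549, 0.848]
contact_force: [-4.6, 1.1, 3.3]
grip_width: 17.7
```

carry_out:
  rows:
    - [-2.6,-2.4,0,0]
    - [-6.2,-6.4,0,0]
    - [-11.3,-13.7,0,0]
    - [-15,-21.8,0,0]
    - [-17.2,-30.4,0,0]
    - [-17.9,-39.3,0,0]
    - [-17,-48.2,0,0]
    - [-14.7,-56.8,0,0]
    - [-10.8,-64.8,0,0]
    - [-5.7,-72,0,0]
    - [0.7,-78.3,0,0]
    - [8,-83.3,0,0]
    - [16.2,-87,0,0]
    - [24.8,-89.3,0,0]
    - [33.7,-90,0,0]
    - [42.5,-89.1,0,0]
    - [51.1,-86.7,0,0]
    - [59.1,-82.9,0,0]
    - [66.4,-77.7,0,0]
    - [66.4,-77.7,0,0]

```text
time: 26.07
tool_pos: [562.9, -264.2, 128.3]
tcp_rot: [-0.743, 1.548, 0.687]
contact_force: [6.5, -2.0, -0.6]
grip_width: 17.4
```

```bash
python3 - <<'E'
from h import *
im,T=grab("end");o=get_obs();print(o["tool_pos"],o["time"],o["contact_force"],o["grip_width"])
T0=np.load("pics/stop.npy");a=cv2.imread("pics/stop.png");b=im
# spoke angle change: dark wheel pixels unwrapped about nut on the plane z=113
def polar(img,T,c=(530.5,-226.6),z=113):
    out=[]
    for r in np.arange(18,44,2):
        out.append([project(np.array([c[0]+r*np.cos(t),c[1]+r*np.sin(t),z]),"wrist",T) for t in np.radians(np.arange(0,360,.5))])
    m=np.array(out,np.float32)
    return cv2.remap(cv2.cvtColor(img,cv2.COLOR_BGR2GRAY),m[...,0],m[...,1],cv2.INTER_LINEAR)
for n,i,t in(("stop",a,T0),("end",b,T)):
    p=polar(i,t).mean(0);ang=np.arange(0,360,.5)
    for lo in(50,170):   # free spokes near 70 and 190 deg
        s=(ang>lo)&(ang<lo+40);w=np.clip(75-p[s],0,None);print(n,lo,round(float((w*ang[s]).sum()/w.sum()),2),round(float(p[s].min())))
E
```

```text
[ 562.74343104 -264.28528332  128.26488032] 26.1167 [ 6.37254388 -1.75258681 -2.88596221] 17.708956800932768Traceback (most recent call last):
  File "<stdin>", line 12, in <module>
  File "<stdin>", line 8, in polar
  File "h.py", line 21, in project
    c=camera_info(n);K=c["camera_matrix"];M=T@c["mount"] if n=="wrist" else c["pose"]
ValueError: time passes only in moves, steps and waits
```

```bash
sed -i 's/^def ray/from functools import lru_cache\ncamera_info=lru_cache(camera_info)\ndef ray/' h.py; cat > cmp.py <<'E'
from h import *
def polar(img,T,c=(530.5,-226.6),z=113):
    m=np.array([[project(np.array([c[0]+r*np.cos(t),c[1]+r*np.sin(t),z]),"wrist",T) for t in np.radians(np.arange(0,360,.5))] for r in np.arange(18,44,2)],np.float32)
    return cv2.remap(cv2.cvtColor(img,cv2.COLOR_BGR2GRAY),m[...,0],m[...,1],cv2.INTER_LINEAR)
def cmp(names):
  ang=np.arange(0,360,.5)
  for n in names:
    p=polar(cv2.imread(f"pics/{n}.png"),np.load(f"pics/{n}.npy")).astype(float).mean(0)
    for lo in(50,170):
        s=(ang>lo)&(ang<lo+40);w=np.clip(65-p[s],0,None);print(n,lo,(w*ang[s]).sum()/w.sum(),p[s].min(),p[s].max())
E
python3 -c "
from cmp import *
cmp(['stop','end'])"
```

```text
stop 50 73.62401460240199 13.923076923076923 124.46153846153847
stop 170 192.62867622316443 24.153846153846153 117.6923076923077
end 50 74.8516069057105 13.461538461538462 124.53846153846153
end 170 193.74264805072173 24.846153846153847 116.6923076923077
```

The TCP and the image agree that it is 1.2 to 1.4° past two turns. I'll correct back.

carry_out:
  rows:
    - [-0.6,-0.5,0,0]
    - [-1.2,-1,0,0]
    - [-1.2,-1,0,0]
    - [-1.2,-1,0,0]

```text
time: 26.45
tool_pos: [562.1, -265.0, 128.2]
tcp_rot: [-0.778, 1.546, 0.651]
contact_force: [5.2, -0.9, -1.8]
grip_width: 17.7
```

```bash
python3 -c "
from cmp import *
grab('end2');o=get_obs();print(o['tool_pos'],o['contact_force'],o['grip_width'])
cmp(['stop','end2'])"
```

```text
[ 561.99033516 -265.12910502  128.27316854] [ 4.1340534  -0.72625952 -2.09472046] 17.53426468401259
stop 50 73.62380297338765 13.923076923076923 124.46153846153847
stop 170 192.62828017763428 24.153846153846153 117.6923076923077
end2 50 73.56125198098256 13.846153846153847 123.92307692307692
end2 170 192.47298368452343 23.53846153846154 112.92307692307692
```

The wheel is now within about 0.15° of exactly two turns. One last look at the clip and the bystanders before handing in.

```bash
python3 -c "
from h import *
s=capture('side')[:,:,::-1].copy();cv2.imwrite('pics/fin_side.png',s)
cv2.imwrite('pics/fin.png',np.hstack([cv2.resize(s,(400,300)),cv2.resize(s[270:370,210:310],(300,300),interpolation=cv2.INTER_CUBIC)]))"
```

```text
(no output)
```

View pics/fin.png

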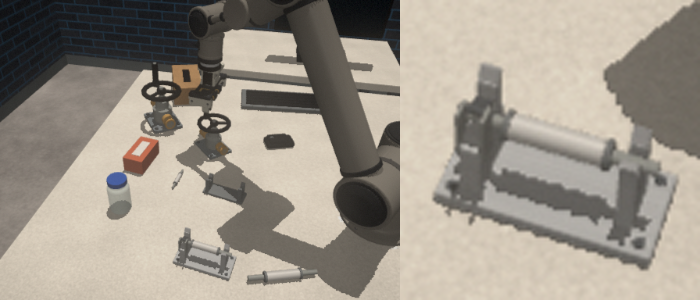

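The filter sits level in both forks at (205,245), the bottle, carton and mouse are where they were, and the gripper is on the valve handle.

```bash
python3 -c "
from plant import *
print(close_job())"
```

```text
the job is handed in; nothing more can be done
None
```

The job is done and handed in at about 26.5 s of the 72 s allowed; no verdict was reported.

- **Filter:** I took the middle-sized filter from its rest and pressed it down into the clip until it bottomed with about 21 N upward. The overhead view showed the jaw blade lying over the tube. The filter's tips measured -68.6 and +67.8 mm along the clip with no sideways offset, and the last side view showed it level in both forks.
- **Valve:** I closed the smaller valve by its handle to the hard stop. It stopped moving at about 33 N, after a bit more than one turn. I then backed it off two turns. The first finish was about 1.3° too far, so I turned it back. The wheel now matches the stop picture to about 0.15°, and the tool is within about 0.2 mm of where it was at the stop.
- **Finish:** The gripper is still holding the handle (17.5 mm opening, about 5 N of force). The bottle, carton and mouse look unmoved. I did not read the jaw angle itself; it was judged only from the picture.

No check failed or disagreed at the end.

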